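# Move a hot porcelain plate from the hot plate to the cooling stand with a lifter

### The job

The square porcelain plate on the hot plate is too hot to touch: take the flat lifter by its handle, slide its blade under the plate, pushing towards the hot plate's rear guard so that the plate cannot run away, and lift the plate clear. Lower it gently, flat and centred, onto the two rails of the cooling stand with the blade between the rails, draw the blade out, and lay the lifter back flat on its cork mat. Never let the gripper or arm touch the plate, do not drop it, and leave the other glassware where it stands.

Things in the scene. Friction and masses are not known exactly. Their poses are not given: they have to be found in the camera images.
- lifter_grip (a point): Centre of the lifter's handle: an upright black block 36 mm long (x), 22 mm wide (y), 46 mm high. This point is 55 mm above the blade's underside; the block's underside is 32 mm above it, on two thin posts. Axes of the lifter: x along the blade to its tip, y across, z up.
- lifter_load (a point): Point on the upper face of the lifter's blade, 95 mm in front of the handle's centre, 30 mm from the tip: here the plate should lie. Axes as the lifter's.
- lifter_mid (a point): Middle of the lifter's length, in its blade (42.5 mm in front of the handle's centre, 1.5 mm above the underside). Axes as the lifter's.
- lifter: The lifter, a trowel-like spatula of 0.26 kg, at the start lying blade down on the mat. Origin on the blade's underside below the handle's centre, axes as lifter_grip. The flat steel blade, 52 mm wide and 3 mm thick, runs from 40 mm behind the origin to 125 mm in front; over its last 30 mm it thins to 1.6 mm.
- plate_c (a point): Centre of the loose white square porcelain plate, 114 x 114 mm, 10 mm thick, about 0.28 kg, with nine round marks on top. 5 mm above its underside; z up, x and y along its edges. The lower half of all four edges is bevelled (5 mm high, 8 mm deep; underside 98 mm square), so that a blade sliding on the hot plate's top gets beneath it.
- plate: The porcelain plate; origin at the centre of its underside. At the start it lies free on the hot plate, 10 to 50 mm short of the rear guard, edges roughly along the hot plate's.
- hot_top (a point): Centre of the flat top of the fixed hot plate: white box with dark steel top, 210 mm along x, 190 mm along y, top 70 mm above the bench. Its x axis points to the rear guard, a steel strip 170 mm wide standing 15 mm above the top, inner face at x = +98 mm. The other three sides are open.
- hot: The hot plate; origin on the bench below hot_top. Two knobs stick out of its front (-x) face below the top.
- stand_top (a point): Centre of the fixed aluminium cooling stand at its rails' upper faces, 80 mm above the bench. Two level rails run along its x, each 124 mm long, 10 mm wide, 12 mm high, centred at y = -41 and +41 mm (72 mm free between), on legs at their ends. The way between them is open from above and along x at both ends.
- stand: The cooling stand; origin on the bench below stand_top. Its base is 130 x 130 mm, 6 mm thick.
- mat: Fixed brown cork mat, 220 x 130 x 3 mm, origin at the centre of its underside on the bench, x along its length; at the start the lifter lies on it, along its x.
- jar: Bystander: small amber jar, 56 mm wide, 75 mm high; origin under it.
- crucible: Bystander: white bowl, 68 mm wide, 40 mm high; origin under it.
- beaker: Bystander: glass beaker, 72 mm wide, 90 mm high; origin under it.
- washbottle: Bystander: white bottle, 68 mm wide, 170 mm high; origin under it.
- flask: Bystander: conical flask, 84 mm wide, 118 mm high; origin under it.
- petri: Bystander: flat clear dish, 90 mm wide, 16 mm high; origin under it.
- reagent: Bystander: amber bottle, 72 mm wide, 130 mm high; origin under it.
Things that resemble listed ones, but are neither listed nor needed, are in the scene too. Leave any blue or purple look-alike of the lifter alone. Of the things shaped like the plate, the white one is meant.

How it is judged:
On the way, in this order (a step that is already met when the one before it is completed fails the run):
1. the lifter is taken up from the mat (height (world z) of lifter_grip above 0.1 m), for 0.1 s.
2. the blade is under the plate, which is still on the hot plate (horizontal distance between lifter_load and plate_c below 0.04 m and z of plate_c in the frame of lifter above 0.004 m and contact force between lifter and plate above 0.3 N and height (world z) of plate_c below 0.1 m), for 0.1 s.
3. the plate is carried level on the blade, clear of the hot plate (contact force between lifter and plate above 0.5 N and height (world z) of plate_c above 0.115 m and angle between plate_c's own z axis and vertical below 0.25 rad), for 0.2 s.
4. the plate rests on the stand's rails with the blade still beneath it (contact force between plate and stand above 1 N and horizontal distance between lifter_load and plate_c below 0.06 m and horizontal distance between plate_c and stand_top below 0.02 m and height (world z) of plate_c between 0.082 and 0.089 m and angle between plate_c's own z axis and vertical below 0.05 rad), for 0.1 s.
5. the blade is drawn out from under the plate (horizontal distance between lifter_load and plate_c above 0.09 m and horizontal distance between plate_c and stand_top below 0.02 m and height (world z) of plate_c between 0.082 and 0.089 m and angle between plate_c's own z axis and vertical below 0.05 rad), for 0.1 s.
At the end, for the whole second after the job is handed in: The plate lies flat (within 3 degrees) and still on both rails of the stand, its centre within 20 mm of the stand's centre; the lifter lies flat and still, blade down, on its mat, the middle of its length within 50 mm of the mat's centre (horizontal distance between plate_c and stand_top below 0.02 m and height (world z) of plate_c between 0.082 and 0.089 m and angle between plate_c's own z axis and vertical below 0.05 rad and linear speed of each of plate, lifter below 0.02 m/s and horizontal distance between lifter_mid and mat below 0.05 m and height (world z) of lifter_mid below 0.012 m and angle between lifter's own z axis and vertical below 0.1 rad); the robot touches nothing.
It fails at once if the gripper or arm touches the plate (contact force between any of the fingers, the arm and plate above 1 N).
It fails at once if the plate falls or is tipped over (height (world z) of plate_c below 0.06 m or angle between plate_c's own z axis and vertical above 0.5 rad).
It fails at once if the plate is dropped or banged on the stand (over 40 N) (contact force between plate and stand above 40 N).
It fails at once if other glassware is shifted more than 30 mm or tipped (distance of any of jar, crucible, beaker, washbottle, flask, petri, reagent from where it was at the start of the episode above 0.03 m or angle between any of jar, crucible, beaker, washbottle, flask, petri, reagent's own z axis and vertical above 0.5 rad).
It also fails if it takes over 69 s, if anything falls off the work surface, if the arm or the gripper's body presses on something with over 40 N, if the wrist force passes 120 N, or if a joint passes its speed limit or range.

### The arm

A 6-joint arm with a two-finger parallel gripper is mounted at the origin on the work surface. World frame = base frame: x ahead of the robot, y to its left, z up, the work surface at z = 0. Lengths are in m, angles in rad, forces in N, time in s.
With the tool pointing down it reaches from about 0.375 to 0.75 m from the base axis. Payload 9 kg.
Tool frame: the origin (TCP) lies midway between the tips of the shut fingers; the grasp point (between the pads) lies 19 mm behind it; z points along the fingers, y is the line along which they close (so a half turn about z gives the same grasp; the last joint's range is limited). The gripper opens to 85 mm and grips with 20 to 120 N. Pads are 22 mm wide; open, the fingers measure 114 mm over their backs; the gripper's body (76 mm by 85 mm) begins 54 mm behind the grasp point. The pads swing forward as they close: fully open they stand 13 mm farther back than shut.
Start: joints at [-1.551, 0.104, 0.097, 1.564, 0, 1.353], TCP at [0.141, -0.583, 0.231] pointing down, gripper open.
Joint ranges: [-2.99, 2.99], [-0.84, 1.86], [-1.1, 1.16], [-1.84, 2.11], [-1.51, 1.56], [-3.14, 3.14]. Speed limits (rad/s): [2.22, 2.22, 2.57, 3.14, 3.14, 3.14].

### API

Orientations are given as [roll, pitch, yaw] about the fixed x, y, z axes, in that order (R = Rz(yaw) Ry(pitch) Rx(roll)).
In Python, from cell import telemetry, vision, order gives the robot as it stands.
- The arm moves only by the tool arm_command, never from a script. Its arguments are lists of equal length, an entry for each row: "rotation": the turn, a rotation vector about the tool's x, y, z each as a share of 0.5 rad, from -1 to 1, a list of three; "linear": the shift along the tool's x, y, z each as a share of 30 cm, from -1 to 1, a list of three; "jaw": the finger opening in mm, from 0 to 85.4. A call has 1 to 12 rows; each row shifts and turns the commanded pose from where the row before left it, along the tool's axes as they then stand; what a row does not reach is not made up. A row lasts 1/8 s, in which the tool goes at most 62.5 mm and 10.7 degrees, less where a joint would pass 70% of its speed; a pose out of reach is approached as far as the arm can. A call with a number of a shift or a turn outside -1 to 1 is refused whole. A call with a gripper value outside its range is refused whole. The fingers move at their own pace and stop on an object; "force" is the grip in N (left out, the last holds). Time passes only in rows, so rows that do not move let the fingers close. It gives the time, the measured TCP pose, the force, the opening and the grip force at its end, in the units of the state.
- telemetry.observe(): the state, without advancing time (a new reading comes with each control period).
- vision.capture(name): name is "side" or "top" or "wrist"; returns the picture (420x560x3 uint8, red, green, blue); there is no depth.
- vision.camera_info(name): a dict with "fovy" (degrees; the focal length in pixels is half the picture's height over the tangent of half this angle, whatever the lens; pixels are square), "cx", "cy" (the principal point, pixels), "world_to_cam" (4x4, takes a point from world to camera coordinates). Camera axes: x right, y down, z forward; pixel columns grow to the right and rows downward; lengths in m; the calibration is good to about 2 mm. The wrist camera is an equidistant fisheye: a pixel r from the principal point sees the ray r / f radians off the axis. A picture is of the moment at which its call begins: read the wrist's pose just before it. camera_info takes no time and is no camera call; for the wrist camera it gives the pose at the moment of the call.
- order.hand_in(): hands the job in; it is judged then, once.
The state is a dict: "time": time; "joint_positions": joint angles; "joint_velocities": joint speeds; "effort": joint torques, N m; "eef_pos": TCP position; "eef_rot": TCP orientation; "force": force on the tool from outside, world axes, zero at the start; "torque": the same for the moment, N m; "grip_width": opening from 0.0 (shut) to 1.0 (fully open); "grasp_force": force on a finger pad.
Only numpy, scipy, OpenCV 4.12 (cv2) and the standard library are available. Lean on these libraries where they do the work, as an engineer would, in place of code of your own. Each camera call takes 0.05 s, during which the arm holds its last target. There are 200 camera calls.

## Working session

There is one attempt and no reset: what is moved stays moved. The work goes in short steps, Python scripts to look and compute and a tool call to move; the robot and the scene stay as the last step left them, time stands still between calls to the robot, and variables do not carry over. Pictures are saved under pics/ and viewed, at most 10 in all, crops included, and the job is handed in when it is done.

Besides the shell and the picture viewer there is one more tool, called after ">>>" by a JSON object that holds its "method" and its "body". arm_command: Moves the arm, as the interface text tells. Shift numbers are shares of 30 cm and turn numbers shares of 0.5 rad, none past 1 either way. Its arguments: {"type":"object","properties":{"rotation":{"type":"array"},"linear":{"type":"array"},"jaw":{"type":"array"},"force":{"type":"number"}},"required":["rotation","linear","jaw"]}

```bash
ls; mkdir -p pics
python3 - <<'E'
from cell import telemetry, vision, order
import cv2
s=telemetry.observe();print(s)
for n in("side","top"):
    cv2.imwrite(f"pics/{n}0.png",cv2.cvtColor(vision.capture(n),cv2.COLOR_RGB2BGR));print(vision.camera_info(n))
E
```

```text
pics
{'time': 0.0, 'joint_positions': array([-1.55073469e+00,  1.04673961e-01,  9.64630177e-02,  1.56390805e+00,
       -2.01980061e-06,  1.35308460e+00]), 'joint_velocities': array([-0.00151945, -0.00063762, -0.00044752,  0.00194577,  0.00036626,
        0.00050066]), 'effort': array([-1.92886473e-04, -5.56926012e+01,  5.03656018e+01,  1.66911772e-02,
       -3.79695821e-04, -2.05944445e-05]), 'eef_pos': array([ 0.14131842, -0.5827733 ,  0.23053373]), 'eef_rot': array([-3.14030077e+00, -2.83719031e-04,  2.37773182e-01]), 'force': array([ 0.75472841, -0.39476801,  0.4010338 ]), 'torque': array([ 0.02465415,  0.00715885, -0.00248869]), 'grasp_force': 0.0, 'grip_width': 0.998458701850234}
{'fovy': 46.378526000744216, 'cx': 286.44408731671655, 'cy': 205.3229115031047, 'world_to_cam': array([[-0.87944685, -0.47594389,  0.00711733,  0.45443055],
       [-0.25766994,  0.46344261, -0.84783675,  0.20521034],
       [ 0.40022425, -0.74746128, -0.53020957,  1.22827392],
       [ 0.        ,  0.        ,  0.        ,  1.        ]])}
{'fovy': 44.90206646459848, 'cx': 264.38063636243305, 'cy': 211.42619116890063, 'world_to_cam': array([[-0.00751679, -0.99979979, -0.01854368,  0.02302081],
       [-0.98958101,  0.01010378, -0.14362224,  0.52166848],
       [ 0.14378084,  0.01727089, -0.98945883,  1.62527265],
       [ 0.        ,  0.        ,  0.        ,  1.        ]])}
```

View pics/top0.png

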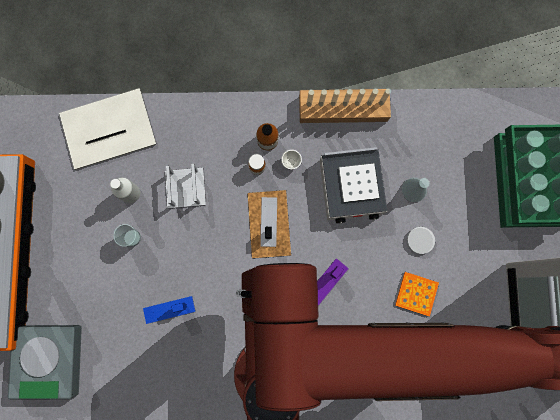

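View pics/side0.png

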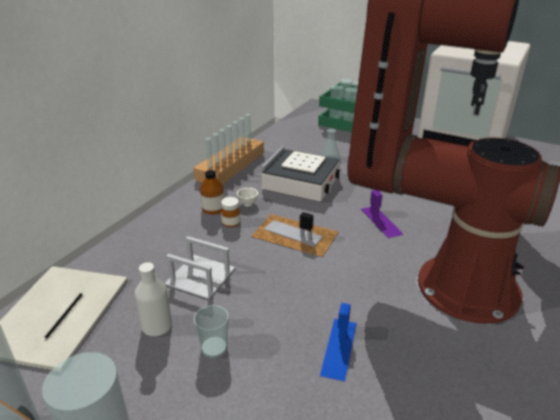

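```bash
cat > h.py <<'E'
import numpy as np, cv2
from cell import telemetry, vision, order
from scipy.spatial.transform import Rotation as R
def ray(info,uv):
    f=210/np.tan(np.radians(info["fovy"])/2);W=info["world_to_cam"]
    d=(np.asarray(uv,float).reshape(-1,2)-[info["cx"],info["cy"]])/f
    if info.get("fish"):
        r=np.linalg.norm(d,axis=1,keepdims=True);d=np.c_[d/np.maximum(r,1e-9)*np.sin(r),np.cos(r)]
    else: d=np.c_[d,np.ones(len(d))]
    return -W[:3,:3].T@W[:3,3], d@W[:3,:3]
def onz(info,uv,z):
    o,d=ray(info,uv);return o+d*((z-o[2])/d[:,2:])
def cap(n):
    i=dict(vision.camera_info(n),fish=n=="wrist");return i,vision.capture(n)
def blobs(m,amin=30):
    cs,_=cv2.findContours(m.astype(np.uint8),cv2.RETR_EXTERNAL,cv2.CHAIN_APPROX_NONE)
    return [c for c in cs if cv2.contourArea(c)>amin]
E
python3 - <<'E'
from h import *
img=cv2.imread("pics/top0.png");c=img[90:280,150:410]
cv2.imwrite("pics/crop1.png",cv2.resize(c,None,fx=3,fy=3,interpolation=cv2.INTER_CUBIC))
i=dict(vision.camera_info("top"))
hsv=cv2.cvtColor(img,cv2.COLOR_BGR2HSV);H,S,V=cv2.split(hsv)
def rep(n,m,z,roi):
    mm=np.zeros_like(m);x0,y0,x1,y1=roi;mm[y0:y1,x0:x1]=m[y0:y1,x0:x1]
    for b in blobs(mm):
        h=cv2.convexHull(b);w=onz(i,h.reshape(-1,2),z)
        r=cv2.minAreaRect((w[:,:2]*1000).astype(np.float32))
        print(n,cv2.minAreaRect(b)[0],np.round(r[0],1),np.round(r[1],1),round(r[2],1))
rep("plate",V>200,.08,(320,150,390,220))
rep("mat",(H>8)&(H<25)&(S>90),.003,(240,185,295,262))
rep("handle",V<45,.078,(255,215,285,245))
rep("hottop",(V<90),.07,(315,140,392,225))
rep("stand",V>175,.08,(155,160,215,215))
E
```

```text
plate (358.7394104003906, 182.24159240722656) [ 607.5 -285.1] [112.5 112.3] 5.8
mat (268.6507568359375, 223.78512573242188) [486.3   5.2] [218.8 129.8] 3.6
handle (268.0, 232.5) [448.4   6.7] [19.1 35.1] 89.5
hottop (352.80572509765625, 188.63482666015625) [ 589.6 -266.3] [240.1 235.2] 5.4
stand (184.6453094482422, 185.2114715576172) [604.4 273.5] [136.2 122.3] 4.5
```

View pics/crop1.png

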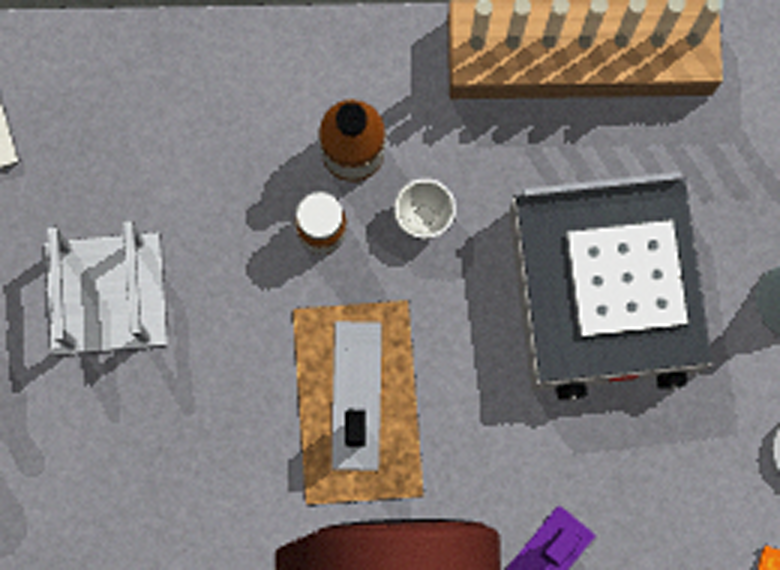

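Look-alikes: lifters at (268,222) grey with black handle on the cork mat, (170,310) blue, (330,282) purple – the grey one is meant (on its mat, black handle); plates at (358,182) white with nine marks on the hot plate, and (417,294) orange – the white one is meant. The crop confirms both. The stand is at (184,187), with its rails running roughly up the picture.

Run:
```python
from h import *
i=dict(vision.camera_info("top"))
P=lambda l,z:onz(i,np.array(l)/3+[150,90],z)[:,:2]*1000
def yaw(a,b):return round(np.degrees(np.arctan2(*(b-a)[::-1])),1)
t=P([(358,321),(356,469)],.005);print("blade",t.round(1),yaw(t[1],t[0]))
h=P([(514,197),(685,180),(708,365),(538,383)],.07);print("hot",h.mean(0).round(1),yaw(h[3],h[0]),yaw(h[2],h[1]),yaw(h[1],h[0])-90, h.round(0))
# rails: bright strips - threshold print
r=P([(52,230),(66,347),(129,223),(141,341)],.08);print("rails",r.round(1),r.mean(0).round(1),yaw(r[1],r[0]),yaw(r[3],r[2]))
```

```text
blade [[575.3   2. ]
 [409.9   5.7]] -1.3
hot [ 605.3 -270.9] 5.8 4.6 5.099999999999994 [[ 699. -169.]
 [ 715. -354.]
 [ 512. -371.]
 [ 495. -190.]]
rails [[665.6 331.2]
 [537.4 313.6]
 [672.3 247.9]
 [543.1 233.4]] [604.6 281.5] 7.8 6.4
```

>>> {"method": "arm_command", "body": {"rotation": [[0,0,-0.36],[0,0,-0.36],[0,0,-0.36],[0,0,-0.36],[0,0,-0.36],[0,0,-0.36],[0,0,-0.36],[0,0,-0.36],[0,0,-0.36],[0,0,-0.36],[0,0,-0.36],[0,0,-0.36]], "linear": [[0,0,0],[0,0,0],[0,0,0],[0,0,0],[0,0,0],[0,0,0],[0,0,0],[0,0,0],[0,0,0],[0,0,0],[0,0,0],[0,0,0]], "jaw": [85,85,85,85,85,85,85,85,85,85,85,85]}}

```text
time: 1.6
eef_pos: [0.1413, -0.5829, 0.2308]
eef_rot: [3.141, -0.001, 2.404]
force: [0.7, 1.0, -0.4]
grip_width: 0.994
grasp_force: 0.0
```

>>> {"method": "arm_command", "body": {"rotation": [[0,0,-0.36],[0,0,-0.36],[0,0,-0.36],[0,0,-0.36],[0,0,0],[0,0,0],[0,0,0],[0,0,0],[0,0,0],[0,0,0],[0,0,0],[0,0,0]], "linear": [[0,0,0],[0,0,0],[0,0,0],[0,0,0],[-0.082,0.165,0],[-0.082,0.165,0],[-0.082,0.165,0],[-0.082,0.165,0],[-0.082,0.165,0],[-0.082,0.165,0],[-0.082,0.165,0],[-0.082,0.165,0]], "jaw": [85,85,85,85,85,85,85,85,85,85,85,85]}}

```text
time: 3.1
eef_pos: [0.348, -0.1903, 0.2311]
eef_rot: [-3.141, 0.0, 3.117]
force: [1.3, -0.6, -0.8]
grip_width: 0.995
grasp_force: 0.0
```

>>> {"method": "arm_command", "body": {"rotation": [[0,0,0],[0,0,0],[0,0,0],[0,0,0],[0,0,0],[0,0,0]], "linear": [[-0.082,0.165,0],[-0.082,0.165,0],[-0.082,0.165,0],[-0.082,0.165,0],[0,0,0],[0,0,0]], "jaw": [85,85,85,85,85,85]}}

```text
time: 3.85
eef_pos: [0.4503, 0.0036, 0.2309]
eef_rot: [-3.141, -0.001, 3.119]
force: [-1.1, 0.1, -0.8]
grip_width: 0.997
grasp_force: 0.0
```

Run:
```python
from h import *
i,w=cap("wrist");cv2.imwrite("pics/w1.png",w[...,::-1]);_,t=cap("top");cv2.imwrite("pics/t1.png",t[...,::-1])
W=i["world_to_cam"];print((-W[:3,:3].T@W[:3,3]).round(3),W[:3,:3].round(2),i["fovy"])
```

```text
[0.384 0.005 0.374] [[ 0.02  1.   -0.  ]
 [ 0.96 -0.02  0.26]
 [ 0.26 -0.01 -0.97]] 65.70646984690485
```

View pics/w1.png

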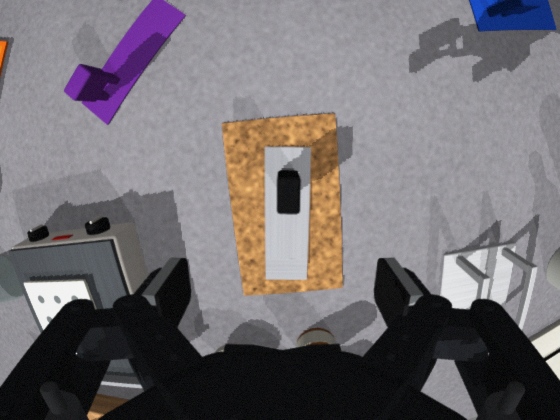

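Run:
```python
from h import *
i=dict(vision.camera_info("wrist"),fish=1)
t=onz(i,[(265,148),(310,148),(308,279),(266,280)],.006)[:,:2]*1000
print(t.round(1)); 
b=(t[0]+t[1])/2;e=(t[2]+t[3])/2;d=e-b;print("yaw",np.degrees(np.arctan2(d[1],d[0])),np.linalg.norm(d),"origin",b+d/np.linalg.norm(d)*40)
img=cv2.imread("pics/w1.png");g=img[160:225,270:312].max(2)
for m in blobs(g<50):
  p=m.reshape(-1,2)+[270,160];print(p.min(0),p.max(0))
  for z in(.078,.035):
    print(z,(onz(i,[p.min(0)-.5,p.max(0)+.5],z)*1000).round(1))
```

```text
[[410.8 -15.6]
 [412.1  35.2]
 [575.1  32.2]
 [575.  -21. ]]
yaw -1.480470416679857 163.68718551422364 origin [451.42067887   8.76544673]
[278 170] [299 212]
0.078 [[425.7  -0.9  78. ]
 [467.2  18.6  78. ]]
0.035 [[431.8  -1.7  35. ]
 [479.2  20.7  35. ]]
```

>>> {"method": "arm_command", "body": {"rotation": [[0,0,0],[0,0,0],[0,0,0],[0,0,0],[0,0,0],[0,0,0],[0,0,0],[0,0,0],[0,0,0],[0,0,0],[0,0,0]], "linear": [[0.003,0.015,0],[0,0,0.1],[0,0,0.1],[0,0,0.1],[0,0,0.1],[0,0,0.1],[0,0,0.07],[0,0,0.05],[0,0,0.02],[0,0,0],[0,0,0]], "jaw": [85,85,85,85,85,85,85,85,85,85,85]}}

```text
time: 5.32
eef_pos: [0.4504, 0.008, 0.0401]
eef_rot: [-3.141, 0.001, 3.118]
force: [0.8, 0.4, 0.2]
grip_width: 0.998
grasp_force: 0.0
```

>>> {"method": "arm_command", "body": {"rotation": [[0,0,0],[0,0,0],[0,0,0],[0,0,0],[0,0,0],[0,0,0],[0,0,0],[0,0,0],[0,0,0],[0,0,0]], "linear": [[0,0,0],[0,0,0],[0,0,0],[0,0,0],[0,0,0],[0,0,0],[0,0,0],[0,0,0],[0,0,0],[0,0,0]], "jaw": [50,30,15,10,10,10,10,10,10,10], "force": 120}}

```text
time: 6.58
eef_pos: [0.4499, 0.0082, 0.0395]
eef_rot: [-3.142, 0.0, 3.118]
force: [-1.2, 1.1, 6.1]
grip_width: 0.241
grasp_force: 117.5
```

>>> {"method": "arm_command", "body": {"rotation": [[0,0,0],[0,0,0],[0,0,0],[0,0,0],[0,0,0],[0,0,0],[0,0,0],[0,0,0],[0,0,0]], "linear": [[0,0,-0.03],[0,0,-0.06],[0,0,-0.09],[0,0,-0.1],[0,0,-0.1],[0,0,-0.1],[0,0,-0.09],[0,0,-0.06],[0,0,0]], "jaw": [10,10,10,10,10,10,10,10,10]}}

```text
time: 7.7
eef_pos: [0.4504, 0.008, 0.2297]
eef_rot: [-3.141, 0.002, 3.118]
force: [1.0, -0.7, -4.1]
grip_width: 0.238
grasp_force: 117.5
```

>>> {"method": "arm_command", "body": {"rotation": [[0,0,0],[0,0,0],[0,0,0],[0,0,0],[0,0,0],[0,0,0],[0,0,0],[0,0,0],[0,0,0],[0,0,-0.116],[0,0,-0.116],[0,0,0]], "linear": [[0.01,-0.06,0],[0.02,-0.12,0],[0.022,-0.14,0],[0.022,-0.14,0],[0.022,-0.14,0],[0.022,-0.14,0],[0.022,-0.14,0],[0.02,-0.12,0],[0.006,-0.05,0],[0,0,0],[0,0,0],[0,0,0]], "jaw": [10,10,10,10,10,10,10,10,10,10,10,10]}}

```text
time: 9.2
eef_pos: [0.3925, -0.3048, 0.2276]
eef_rot: [3.141, -0.001, -3.049]
force: [-0.5, -0.3, -2.6]
grip_width: 0.244
grasp_force: 117.9
```

Run:
```python
from h import *
i,w=cap("wrist");cv2.imwrite("pics/w2.png",w[...,::-1]);_,t=cap("side");cv2.imwrite("pics/s2.png",t[...,::-1])
np.save("w2.npy",i["world_to_cam"])
s=telemetry.observe();print(s["eef_pos"],s["eef_rot"],s["grip_width"])
```

```text
[ 0.39258129 -0.30500859  0.22789726] [ 3.14105979e+00 -3.07197810e-04 -3.05020124e+00] 0.24382344644253567
```

View pics/w2.png

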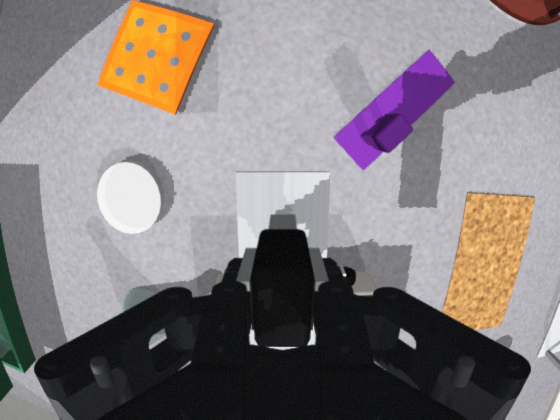

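Run:
```python
from h import *
i=dict(vision.camera_info("wrist"),fish=1)
s=telemetry.observe();p=s["eef_pos"];y=s["eef_rot"][2]-np.pi
f=210/np.tan(np.radians(i["fovy"])/2)
def proj(i,P):
    W=i["world_to_cam"];q=W[:3,:3]@P+W[:3,3]
    f=210/np.tan(np.radians(i["fovy"])/2)
    if i.get("fish"):
        r=np.arctan2(np.hypot(q[0],q[1]),q[2]);return np.array([i["cx"],i["cy"]])+f*r*q[:2]/np.hypot(q[0],q[1])
    return np.array([i["cx"],i["cy"]])+f*q[:2]/q[2]
si=vision.camera_info("side");ti=vision.camera_info("top")
def L(x,yy,z,pitch=0): # pitch + = tip down, about handle centre
    v=R.from_euler("y",pitch).apply([x,yy,z-.055]);v=R.from_euler("z",y).apply(v)
    return p+[0,0,-.0365+.055]+v-0*v
for pt in(-.03,0,.03):
    print(pt,[proj(i,L(-.04,a,.003,pt)).round(1) for a in(-.026,.026)],"side tip",[proj(si,L(.125,a,.002,pt)).round(1) for a in(-.026,.026)],"back",[proj(si,L(-.04,a,.002,pt)).round(1) for a in(-.026,.026)])
im=cv2.imread("pics/s2.png");u,v=proj(si,L(.05,0,.0)).astype(int)
print(u,v);u0=max(u-75,0);v0=max(v-50,0)
cv2.imwrite("pics/s2c.png",cv2.resize(im[v0:v0+110,u0:u0+150],None,fx=5,fy=5,interpolation=cv2.INTER_CUBIC));print(u0,v0)
```

```text
-0.03 [array([235.3, 174.7]), array([329.1, 174.6])] side tip [array([333.1, 129.1]), array([327.8, 135.2])] back [array([383.7, 139.3]), array([379.5, 145.8])]
0 [array([234.9, 172.2]), array([329.4, 172.1])] side tip [array([333.5, 130.3]), array([328.2, 136.4])] back [array([384.2, 139. ]), array([380.1, 145.6])]
0.03 [array([234.5, 169.7]), array([329.8, 169.6])] side tip [array([334. , 131.5]), array([328.7, 137.6])] back [array([384.8, 138.7]), array([380.7, 145.3])]
353 137
278 87
```

View pics/s2c.png

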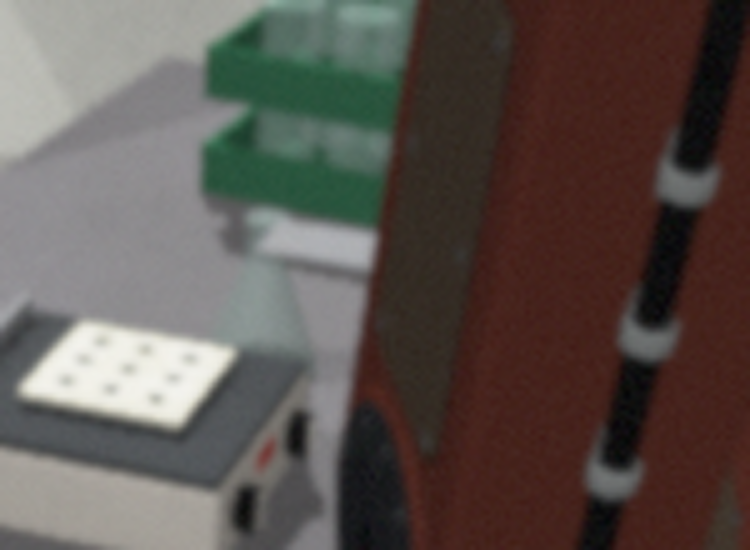

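>>> {"method": "arm_command", "body": {"rotation": [[0,0,0],[0,0,0],[0,0,0],[0,0,0],[0,0,0],[0,0,0],[0,0.04,0],[0,0,0],[0,0,0]], "linear": [[-0.05,0,0.05],[0,0,0.08],[0,0,0.08],[0,0,0.08],[0,0,0.06],[0,0,0.03],[0,0,0],[0,0,0],[0,0,0]], "jaw": [10,10,10,10,10,10,10,10,10]}}

```text
time: 10.42
eef_pos: [0.4079, -0.3046, 0.1151]
eef_rot: [-3.141, -0.019, -3.049]
force: [-0.6, 0.5, -2.2]
grip_width: 0.243
grasp_force: 118.0
```

Run:
```python
from h import *
i,w=cap("side");print(telemetry.observe()["eef_pos"],telemetry.observe()["force"]);_,t=cap("top");cv2.imwrite("pics/t3.png",t[...,::-1])
a=cv2.resize(w[120:220,230:360],None,fx=4,fy=4,interpolation=cv2.INTER_CUBIC)
b=cv2.resize(t[140:280,305:395],None,fx=3,fy=2.857,interpolation=cv2.INTER_CUBIC)
cv2.imwrite("pics/c3.png",np.hstack([a,b[:400]])[...,::-1])
```

```text
[ 0.40779125 -0.30452467  0.11499363] [ 0.23274305  0.17866169 -3.1275626 ]
```

View pics/c3.png

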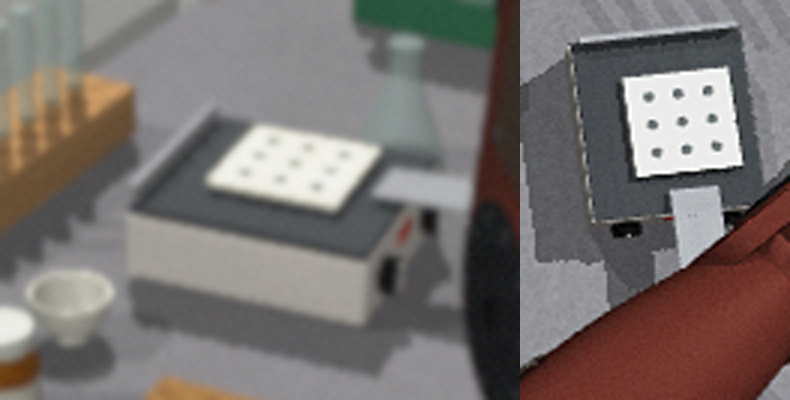

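>>> {"method": "arm_command", "body": {"rotation": [[0,0,0],[0,0,0],[0,0,0],[0,0,0],[0,0,0],[0,0,0]], "linear": [[0,0.007,0.004],[0,0,0.004],[0,0,0.004],[0,0,0.003],[0,0,0],[0,0,0]], "jaw": [10,10,10,10,10,10]}}

```text
time: 11.28
eef_pos: [0.4072, -0.3021, 0.1098]
eef_rot: [-3.141, -0.02, -3.049]
force: [-0.7, -0.5, -2.3]
grip_width: 0.245
grasp_force: 118.0
```

>>> {"method": "arm_command", "body": {"rotation": [[0,0,0],[0,0,0],[0,0,0],[0,0,0]], "linear": [[0,0,0.003],[0,0,0.003],[0,0,0],[0,0,0]], "jaw": [10,10,10,10]}}

```text
time: 11.78
eef_pos: [0.4072, -0.3023, 0.1084]
eef_rot: [-3.141, -0.02, -3.049]
force: [-3.3, 0.6, 3.6]
grip_width: 0.245
grasp_force: 118.5
```

>>> {"method": "arm_command", "body": {"rotation": [[0,0,0],[0,0,0],[0,0,0],[0,0,0],[0,0,0],[0,0,0],[0,0,0],[0,0,0],[0,0,0]], "linear": [[-0.02,0,-0.0005],[-0.025,0,-0.0005],[-0.025,0,-0.0005],[-0.025,0,-0.0005],[-0.025,0,-0.0005],[-0.025,0,-0.0005],[-0.025,0,-0.0005],[-0.02,0,-0.0005],[0,0,0]], "jaw": [10,10,10,10,10,10,10,10,10]}}

```text
time: 12.9
eef_pos: [0.4648, -0.2968, 0.1081]
eef_rot: [-3.141, -0.019, -3.049]
force: [0.1, -1.0, 3.2]
grip_width: 0.242
grasp_force: 118.8
```

Run:
```python
from h import *
i,w=cap("side");_,t=cap("top");cv2.imwrite("pics/t4.png",t[...,::-1])
a=cv2.resize(w[120:220,230:360],None,fx=4,fy=4,interpolation=cv2.INTER_CUBIC)
b=cv2.resize(t[140:280,305:395],None,fx=3,fy=2.857,interpolation=cv2.INTER_CUBIC)
cv2.imwrite("pics/c4.png",np.hstack([a,b[:400]])[...,::-1])
```

```text
(no output)
```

View pics/c4.png

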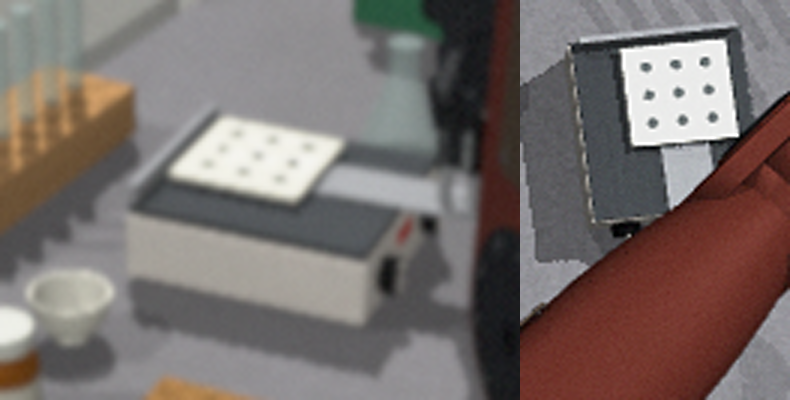

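>>> {"method": "arm_command", "body": {"rotation": [[0,0,0],[0,0,0],[0,0,0],[0,0,0],[0,0,0]], "linear": [[-0.025,0,-0.0005],[-0.025,0,-0.0005],[-0.025,0,-0.0005],[-0.025,0,-0.0005],[-0.025,0,-0.0005]], "jaw": [10,10,10,10,10]}}

```text
time: 13.62
eef_pos: [0.501, -0.2935, 0.1082]
eef_rot: [-3.141, -0.021, -3.05]
force: [-6.4, -0.1, 6.1]
grip_width: 0.24
grasp_force: 119.5
```

>>> {"method": "arm_command", "body": {"rotation": [[0,0,0],[0,0,0],[0,0,0],[0,0,0],[0,0,0],[0,0,0],[0,0,0]], "linear": [[-0.025,0,-0.0005],[-0.025,0,-0.0005],[-0.025,0,-0.0005],[-0.025,0,-0.0005],[-0.025,0,-0.0005],[-0.025,0,-0.0005],[0,0,0]], "jaw": [10,10,10,10,10,10,10]}}

```text
time: 14.5
eef_pos: [0.5463, -0.2893, 0.1081]
eef_rot: [-3.141, -0.02, -3.049]
force: [-2.3, -1.8, 4.3]
grip_width: 0.241
grasp_force: 119.2
```

Run:
```python
from h import *
i,w=cap("side");_,t=cap("top");cv2.imwrite("pics/t5.png",t[...,::-1])
a=cv2.resize(w[120:220,230:360],None,fx=4,fy=4,interpolation=cv2.INTER_CUBIC)
b=cv2.resize(t[140:280,305:395],None,fx=3,fy=2.857,interpolation=cv2.INTER_CUBIC)
cv2.imwrite("pics/c5.png",np.hstack([a,b[:400]])[...,::-1])
```

```text
(no output)
```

View pics/c5.png

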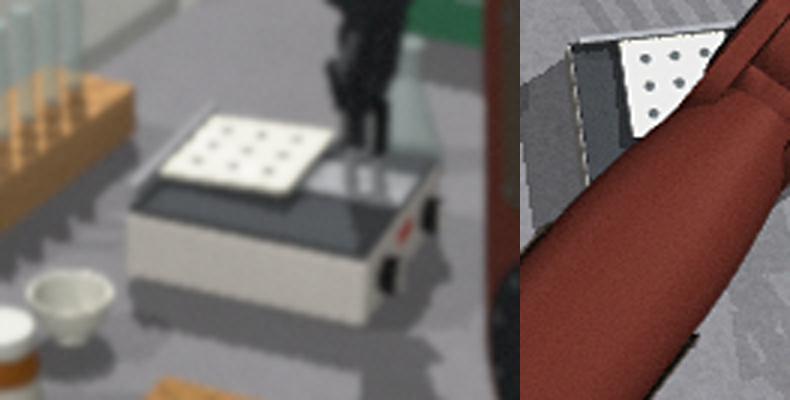

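Run:
```python
from h import *
si=vision.camera_info("side");print(onz(si,[(243/4+230,153/4+120)],.083))
s=telemetry.observe();p=s["eef_pos"];y=s["eef_rot"][2]-np.pi+2*np.pi;print(p+.095*np.array([np.cos(y),np.sin(y),0]))
```

```text
[[ 0.64806928 -0.27185224  0.083     ]]
[ 0.64087425 -0.2805185   0.10810559]
```

>>> {"method": "arm_command", "body": {"rotation": [[0,0,0],[0,0,0],[0,-0.02,0],[0,-0.02,0],[0,0,0],[0,0,0],[0,0,0],[0,0,0],[0,0,0],[0,0,0],[0,0,0]], "linear": [[-0.02,0,0],[0,0,0],[0,0,-0.003],[0,0,-0.006],[0,0,-0.01],[0.003,0,-0.015],[0.003,0,-0.025],[0,0,-0.035],[0,0,-0.035],[0,0,-0.02],[0,0,0]], "jaw": [10,10,10,10,10,10,10,10,10,10,10]}}

```text
time: 15.98
eef_pos: [0.5506, -0.2891, 0.1534]
eef_rot: [-3.141, 0.001, -3.049]
force: [0.7, -0.5, -5.7]
grip_width: 0.241
grasp_force: 117.6
```

Run:
```python
from h import *
i,w=cap("side");_,t=cap("top");cv2.imwrite("pics/t6.png",t[...,::-1])
s=telemetry.observe();p=s["eef_pos"];print(p,s["eef_rot"],s["force"],s["torque"])
a=cv2.resize(w[90:220,230:360],None,fx=4,fy=4,interpolation=cv2.INTER_CUBIC)
cv2.imwrite("pics/c6.png",a[...,::-1])
```

```text
[ 0.55022299 -0.28874579  0.1523675 ] [ 3.14143747e+00 -2.82054095e-04 -3.04936866e+00] [-1.10375694  0.01564331 -5.45978266] [-0.05029256  0.36960282 -0.01968548]
```

View pics/c6.png

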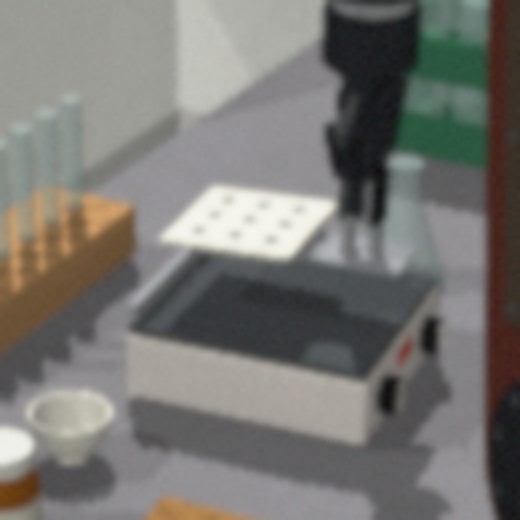

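Plate is on the blade, level, clear of the hot plate (force −5.5 N = lifter + plate). All ten pictures are used; the rest is done numerically.

Run:
```python
from h import *
s=telemetry.observe();p=s["eef_pos"];y=s["eef_rot"][2]+np.pi
si=vision.camera_info("side");ti=vision.camera_info("top")
i,w=cap("side");V=cv2.cvtColor(w,cv2.COLOR_RGB2HSV)[...,2];S=cv2.cvtColor(w,cv2.COLOR_RGB2HSV)[...,1]
m=(V>200)&(S<40);mm=np.zeros_like(m);mm[130:160,260:320]=m[130:160,260:320]
zt=p[2]-.0365+.013
for b in blobs(mm,100):
    q=onz(si,cv2.convexHull(b).reshape(-1,2),zt)[:,:2]
    r=cv2.minAreaRect((q*1000).astype(np.float32));c=np.array(r[0])/1000-p[:2]
    print(b.reshape(-1,2).min(0),b.reshape(-1,2).max(0),np.round(r[0],1),np.round(r[1],1),round(r[2],1),"in lifter:",R.from_euler("z",-y).apply([*c,0])*1000,np.degrees(y))
# nine marks: dark spots inside
g=cv2.imread("pics/top0.png",0)
for v in range(162,212,4): print(v,' '.join(f"{x:3d}" for x in g[v,162:210]))
```

```text
[271 137] [312 154] [ 648.5 -278.8] [114.5 118.6] 10.1 in lifter: [98.79630717  0.86978774  0.        ] 5.284045880031534
162 131 135 130 134 134 133 137 137 139 135 135 135 134 131 135 135 136 141 136 137 140 133 140 132 133 131 134 132 133 133 140 144 143 139 136 133 131 139 138 145 140 139 138 139 138 141 143 140
166 136 136 133 148 215 208 208 118 135 134 130 126 129 130 135 134 132 131 139 138 146 136 138 137 139 136 135 134 143 173 204 201 115 117 137 138 139 137 136 132 135 134 138 145 139 135 135 141
170 137 130 131 141 168 202 208 109  79 106 125 216 209 204 206 204 205 205 203 203 202 202 199 200 199 199 198 199 191 133 202 205 173  48  80 133 192 207 204 206 204 129 139 134 136 145 141 141
174 138 135  83 160 155 202 202 151 107  92  98 166 178 196 199 197 198 196 198 198 202 200 202 204 201 199 130 133 127 106 214 204 213 175 181 181 180 182 178 200 197 163 123 142 138 131 144 148
178  83  83  83  98 127 204 202 179 147 192 194 172 172 172 177 179 199 199 201 192 130 132 133 135 134 131 144 209 201 199 205 199 200 132 206 200 199 180 181 184 188 211 118 146 136 136 138 14
[... 869 characters left out ...]
 137 121 182 181 183 200 202 197 203 200 199 176 200 199 146 156 208 205 204 207 198 205 204 104 122 138 119 127
202 138 139 143 141 103 220 193 203 203  80 106 108 156 198 202 198 128 132 141 137 135 115 189 185 186 205 201 200 199 200 202 209 200  86  55  59  82 115 195 211 208 208 210 174 138 135 139 126
206 139 138 138 135 137 166 128 133 134 142 118 101 111 171 189 204 135 147 144 145 138 117 175 167 148 120  94  83  66  66  54  46  53  46  70  66  76 126  79 126 127 122 121 125 140 139 129 118
210 140 135  82  88  83  81  83  97 143 143 140 138 142 134 121  67  77  75  90  90  92 140 135  64  71  75  77  86  91  91 135 126 134 136 138 136 135 132 138 124 123 129 127 141 140 142 138 118
```

Run:
```python
from h import *
ti=vision.camera_info("top");g=cv2.imread("pics/top0.png",0).astype(float)
E=[]
for name,lo,hi in(("L",163,173),("R",188,199)):
    pts=[]
    for v in range(170,201):
        r=g[v,lo:hi]
        # right edge: last big drop
        d=r[:-1]-r[1:]; k=d[3:].argmax()+3
        if d[k]>15: pts.append((lo+k+.5,v))
    pts=np.array(pts);f=np.polyfit(pts[:,1],pts[:,0],1);res=pts[:,0]-np.polyval(f,pts[:,1]);k=abs(res)<.8
    f=np.polyfit(pts[k,1],pts[k,0],1)
    w=onz(ti,[(np.polyval(f,v),v) for v in(166,204)],.08)[:,:2]*1000;d=w[0]-w[1]
    print(name,k.sum(),w.round(1),np.degrees(np.arctan2(d[1],d[0])).round(2))
    E.append(w)
for u in range(164,172):print(u,g[160:170,u].astype(int),g[200:210,u].astype(int))
for u in range(190,199):print(u,g[160:170,u].astype(int),g[200:210,u].astype(int))
```

```text
L 31 [[667.7 327.3]
 [542.9 318.7]] 3.97
R 19 [[666.7 244.3]
 [542.  237.5]] 3.08
164 [143 140 130 133 129 135 133 133 135 135] [142 144 143 142 141 136 138 143 143 136]
165 [136 137 134 132 135 136 148 147 146 138] [124 134 141 135 134 131 135 138 129  85]
166 [132 133 134 135 140 142 215 214 183 180] [ 78  78 103  97  97 103 137 133  81  84]
167 [133 134 133 135 139 137 208 202 204 206] [220 216 220 211 211 215 166 123  81  87]
168 [132 136 137 137 127 102 208 201 205 209] [207 209 193 130 206 206 128 142  70  85]
169 [138 139 137 135 133 130 118  76  84  88] [200 202 203  66 169 202 133 142  56  70]
170 [136 136 139 141 138 132 135 132 110 106] [198 205 203  58  85 132 134 141  49  80]
171 [135 133 135 141 139 135 134 138 141 116] [ 77  70  80  64  52  91 142 141  58 132]
190 [136 137 133 133 139 136 143 139 167 204] [204 202 199 207 204 196  66  67  77  84]
191 [138 138 133 134 186 171 173 158 162 160] [201 205 200 203 197 146  66  74  84  80]
192 [133 139 140 152 205 210 204 203 205 201] [204 208 202 200 132 144  54  66  79  94]
193 [144 138 144 151 208 205 201 203 203 202] [163 201 209 201 134 139  46  64  92 139]
194 [138 138 143 134  95 128 115 126 147 149] [211  93 200 139 141 136  53  70 143 135]
195 [137 135 139 138 135 131 117 102  75  52] [212  27  86 134 143 141  46  90 141 137]
196 [136 136 136 133 133 139 137 122 118 111] [180  47  55  75 141 131  70 142 138 137]
197 [138 135 133 139 137 138 138 134 192 164] [ 97  80  59  56 120 122  66 124 140 139]
198 [128 131 131 143 136 140 139 105 215 209] [116 104  82  58 112 131  76 124 140 138]
```

```bash
cat >> h.py <<'E'
def proj(i,P):
    W=i["world_to_cam"];q=np.atleast_2d(P)@W[:3,:3].T+W[:3,3];f=210/np.tan(np.radians(i["fovy"])/2)
    return (np.array([i["cx"],i["cy"]])+f*q[:,:2]/q[:,2:]).astype(np.float32)
E
python3 - <<'E'
from h import *
c=np.array([.6103,.2873]);yw=np.radians(3.7)
for n in("top","side"):
    i=vision.camera_info(n);g=cv2.imread(f"pics/{n}0.png",0).astype(np.float32)
    def samp(xs,ys,ax):
        X,Y=np.meshgrid(xs,ys);P=np.stack([c[0]+X*np.cos(yw)-Y*np.sin(yw),c[1]+X*np.sin(yw)+Y*np.cos(yw),0*X+.08],-1).reshape(-1,3)
        q=proj(i,P);return cv2.remap(g,q[:,:1].copy(),q[:,1:].copy(),cv2.INTER_LINEAR).reshape(X.shape).mean(ax).astype(int)
    print(n,"y profile");ys=np.arange(-60,61,3)/1000
    print(list(zip((ys*1000).astype(int),samp(np.arange(-50,51,5)/1000,ys,1))))
    xs=np.arange(-80,81,3)/1000
    for r in(-.041,.041):print("x rail",r,list(zip((xs*1000).astype(int),samp(xs,r+np.arange(-3,4)/1000,0))))
E
```

```text
top y profile
[(np.int64(-60), np.int64(195)), (np.int64(-57), np.int64(192)), (np.int64(-54), np.int64(186)), (np.int64(-51), np.int64(178)), (np.int64(-48), np.int64(145)), (np.int64(-45), np.int64(187)), (np.int64(-42), np.int64(200)), (np.int64(-39), np.int64(199)), (np.int64(-36), np.int64(177)), (np.int64(-33), np.int64(187)), (np.int64(-30), np.int64(187)), (np.int64(-27), np.int64(188)), (np.int64(-24), np.int64(186)), (np.int64(-21), np.int64(186)), (np.int64(-18), np.int64(186)), (np.int64(-15), np.int64(182)), (np.int64(-12), np.int64(179)), (np.int64(-9), np.int64(178)), (np.int64(-6), np.int64(171)), (np.int64(-3), np.int64(150)), (np.int64(0), np.int64(145)), (np.int64(3), np.int64(145)), (np.int64(6), np.int64(146)), (np.int64(9), np.int64(147)), (np.int64(12), np.int64(157)), (np.int64(15), np.int64(185)), (np.int64(18), np.int64(189)), (np.int64(21), np.int64(187)), (np.int64(24), np.int64(181)), (np.int64(27), np.int64(175)), (np.int64(30), np.int64(172)), (np.int64(33), np.int64(141)), (np.int64(36), np.int64(166)), (np.int64(39), np.int64(200)), (np.int64(42), np.
[... 7632 characters left out ...]
), np.int64(182)), (np.int64(16), np.int64(180)), (np.int64(19), np.int64(179)), (np.int64(22), np.int64(178)), (np.int64(25), np.int64(178)), (np.int64(28), np.int64(179)), (np.int64(31), np.int64(179)), (np.int64(34), np.int64(179)), (np.int64(37), np.int64(179)), (np.int64(40), np.int64(180)), (np.int64(43), np.int64(179)), (np.int64(46), np.int64(179)), (np.int64(49), np.int64(180)), (np.int64(52), np.int64(178)), (np.int64(55), np.int64(177)), (np.int64(58), np.int64(175)), (np.int64(61), np.int64(169)), (np.int64(64), np.int64(153)), (np.int64(67), np.int64(139)), (np.int64(70), np.int64(133)), (np.int64(73), np.int64(132)), (np.int64(76), np.int64(133)), (np.int64(79), np.int64(133))]
```

>>> {"method": "arm_command", "body": {"rotation": [[0,0,0],[0,0,0],[0,0,0],[0,0,0],[0,0,0],[0,0,0],[0,0,0]], "linear": [[0.03,0,-0.02],[0.06,0,-0.04],[0.08,0,-0.05],[0.08,0,-0.04],[0.05,0,-0.02],[0.03,0,0],[0,0,0]], "jaw": [10,10,10,10,10,10,10]}}

```text
time: 17.0
eef_pos: [0.4514, -0.2979, 0.2032]
eef_rot: [3.141, -0.0, -3.05]
force: [0.6, 0.2, -5.7]
grip_width: 0.245
grasp_force: 117.8
```

>>> {"method": "arm_command", "body": {"rotation": [[0,0,0],[0,0,0],[0,0,0],[0,0,0],[0,0,0],[0,0,0],[0,0,0],[0,0,0],[0,0,0],[0,0,0],[0,0,0],[0,0,0]], "linear": [[-0.02,0.03,0],[-0.02,0.06,0],[-0.02,0.09,0],[-0.02,0.12,0],[-0.02,0.14,0],[-0.02,0.16,0],[-0.02,0.16,0],[-0.02,0.16,0],[-0.02,0.16,0],[-0.02,0.16,0],[-0.02,0.16,0],[-0.02,0.14,0]], "jaw": [10,10,10,10,10,10,10,10,10,10,10,10]}}

```text
time: 18.5
eef_pos: [0.4799, 0.172, 0.2035]
eef_rot: [3.141, -0.0, -3.047]
force: [1.2, -0.7, -5.3]
grip_width: 0.237
grasp_force: 117.9
```

>>> {"method": "arm_command", "body": {"rotation": [[0,0,0],[0,0,0],[0,0,0],[0,0,0],[0,0,0.015],[0,0,0.02],[0,0,0.02],[0,0,0],[0,0,0]], "linear": [[-0.024,0.12,0],[-0.024,0.09,0],[-0.024,0.06,0],[-0.024,0.04,0],[-0.024,0.03,0],[-0.024,0.02,0],[0,0,0],[0,0,0],[0,0,0]], "jaw": [10,10,10,10,10,10,10,10,10]}}

```text
time: 19.62
eef_pos: [0.5139, 0.2798, 0.2037]
eef_rot: [-3.141, -0.0, -3.077]
force: [0.7, 0.3, -4.7]
grip_width: 0.244
grasp_force: 118.2
```

```bash
cat > m.py <<'E'
from h import *
def plate(zt,p,y,c0):
  for n in("top","side"):
    i,w=cap(n);w=w[...,::-1];cv2.imwrite(f"pics/{n}_m.png",w)
    hsv=cv2.cvtColor(np.ascontiguousarray(w),cv2.COLOR_BGR2HSV);m=((hsv[...,2]>210)&(hsv[...,1]<45)).astype(np.uint8)
    ctr=proj(i,[*c0,zt])[0].astype(int);mm=np.zeros_like(m);x,yy=ctr;mm[yy-32:yy+32,x-38:x+38]=m[yy-32:yy+32,x-38:x+38]
    mm=cv2.morphologyEx(mm,cv2.MORPH_OPEN,np.ones((3,3)))
    for b in blobs(mm,150):
      q=onz(i,cv2.convexHull(b).reshape(-1,2),zt)[:,:2]
      r=cv2.minAreaRect((q*1000).astype(np.float32));c=np.array(r[0])/1000
      print(n,np.round(r[0],1),np.round(r[1],1),round(r[2],1),"in lifter",(R.from_euler("z",-y).apply([*(c-p[:2]),0])*1000).round(1))
s=telemetry.observe();p=s["eef_pos"];y=s["eef_rot"][2];y=y+np.pi if y<0 else y-np.pi
print(p,s["eef_rot"],s["force"])
E
python3 - <<'E'
from m import *
plate(p[2]-.0365+.013,p,y,p[:2]+.099*np.array([np.cos(y),np.sin(y)]))
E
```

```text
[0.51394967 0.27980527 0.20366799] [-3.14147317e+00 -9.94784926e-06 -3.07734405e+00] [ 0.72133293  0.25466873 -4.69549333]
top [611.9 273.2] [110.5  91.6] 5.4 in lifter [ 97.3 -12.8   0. ]
side [610.3 288. ] [104.7 112.1] 5.4 in lifter [96.7  2.   0. ]
```

>>> {"method": "arm_command", "body": {"rotation": [[0,0,0],[0,0,0],[0,0,0],[0,0,0],[0,0,0],[0,0,0],[0,0,0]], "linear": [[0,0,0.03],[0,0,0.06],[0,0,0.07],[0,0,0.055],[0,0,0.03],[0,0,0.015],[0,0,0]], "jaw": [10,10,10,10,10,10,10]}}

```text
time: 20.6
eef_pos: [0.5141, 0.2802, 0.1258]
eef_rot: [-3.142, 0.0, -3.077]
force: [-0.6, 0.2, -5.5]
grip_width: 0.243
grasp_force: 118.2
```

Run:
```python
from m import *
plate(p[2]-.0365+.013,p,y,p[:2]+.099*np.array([np.cos(y),np.sin(y)]))
```

```text
[0.51412139 0.28020646 0.12575093] [-3.14155774e+00  2.82887564e-04 -3.07688772e+00] [-0.63248833  0.17182155 -5.54423196]
top [612.  273.4] [110.6  92.3] 5.8 in lifter [ 97.2 -13.1   0. ]
side [610.8 289. ] [108.7 112.8] 6.6 in lifter [97.   2.5  0. ]
```

>>> {"method": "arm_command", "body": {"rotation": [[0,0,0],[0,0,0],[0,0,0],[0,0,0],[0,0,0],[0,0,0],[0,0,0],[0,0,0],[0,0,0],[0,0,0],[0,0,0],[0,0,0]], "linear": [[0,0,0.005],[0,0,0.005],[0,0,0.005],[0,0,0.005],[0,0,0.005],[0,0,0.005],[0,0,0.005],[0,0,0.005],[0,0,0.005],[0,0,0.005],[0,0,0],[0,0,0]], "jaw": [10,10,10,10,10,10,10,10,10,10,10,10]}}

```text
time: 22.2
eef_pos: [0.5141, 0.2802, 0.1108]
eef_rot: [-3.142, 0.0, -3.077]
force: [0.2, 0.3, -2.2]
grip_width: 0.242
grasp_force: 118.6
```

>>> {"method": "arm_command", "body": {"rotation": [[0,0,0],[0,0,0],[0,0,0],[0,0,0],[0,0,0]], "linear": [[0,0,0.005],[0,0,0.005],[0,0,0.002],[0.015,0,0],[0.02,0,0]], "jaw": [10,10,10,10,10]}}

```text
time: 22.82
eef_pos: [0.5031, 0.2794, 0.107]
eef_rot: [-3.142, -0.0, -3.077]
force: [-0.1, -0.6, -2.6]
grip_width: 0.241
grasp_force: 118.6
```

Run:
```python
from m import *
plate(.09,p,y,[.611,.287])
```

```text
[0.50313506 0.2794494  0.10697365] [-3.14150516e+00 -1.40341014e-04 -3.07692752e+00] [-0.06815643 -0.63377851 -2.61869506]
top [611.7 274.5] [113.   93.9] 6.5 in lifter [108.  -11.9   0. ]
side [610.3 287.5] [113.3 113.8] 5.9 in lifter [107.4   1.1   0. ]
```

Plate stayed at (610, 287) while the blade moves freely; draw it out.

>>> {"method": "arm_command", "body": {"rotation": [[0,0,0],[0,0,0],[0,0,0],[0,0,0],[0,0,0],[0,0,0],[0,0,0],[0,0,0],[0,0,0],[0,0,0],[0,0,0],[0,0,0]], "linear": [[0.03,0,0],[0.04,0,0],[0.04,0,0],[0.04,0,0],[0.04,0,0],[0.04,0,0],[0.04,0,0],[0.04,0,0],[0.04,0,0],[0.04,0,0],[0.03,0,0],[0,0,0]], "jaw": [10,10,10,10,10,10,10,10,10,10,10,10]}}

```text
time: 24.42
eef_pos: [0.3774, 0.2714, 0.107]
eef_rot: [-3.142, 0.0, -3.077]
force: [-0.4, -0.3, -2.5]
grip_width: 0.241
grasp_force: 118.5
```

Run:
```python
from m import *
plate(.09,p,y,[.611,.287])
```

```text
[0.37735147 0.27139696 0.10704866] [-3.14157978e+00  2.51247185e-04 -3.07653627e+00] [-0.41848559 -0.34708409 -2.48140693]
top [611.1 284.3] [112.8 112.7] 5.8 in lifter [234.1  -2.3   0. ]
side [610.3 287.5] [113.3 113.8] 5.9 in lifter [233.5   0.9   0. ]
```

>>> {"method": "arm_command", "body": {"rotation": [[0,0,0],[0,0,0],[0,0,0],[0,0,0],[0,0,0],[0,0,0],[0,0,0],[0,0,0],[0,0,0],[0,0,0],[0,0,0],[0,0,0]], "linear": [[0,0,-0.04],[0,0,-0.08],[0,0,-0.09],[0,0,-0.07],[0,0,-0.03],[-0.018,-0.08,0],[-0.025,-0.13,0],[-0.025,-0.15,0],[-0.025,-0.15,0],[-0.025,-0.15,0],[-0.025,-0.13,0],[-0.025,-0.1,0]], "jaw": [10,10,10,10,10,10,10,10,10,10,10,10]}}

```text
time: 26.02
eef_pos: [0.4455, 0.0065, 0.1999]
eef_rot: [-3.141, -0.0, -3.078]
force: [0.1, 1.3, -2.3]
grip_width: 0.238
grasp_force: 118.7
```

>>> {"method": "arm_command", "body": {"rotation": [[0,0,0.065],[0,0,0.065],[0,0,0],[0,0,0],[0,0,0],[0,0,0],[0,0,0],[0,0,0],[0,0,0]], "linear": [[0,0,0],[0,0,0],[0,0,0.06],[0,0,0.1],[0,0,0.12],[0,0,0.1],[0,0,0.07],[0,0,0.03],[0,0,0]], "jaw": [10,10,10,10,10,10,10,10,10]}}

```text
time: 27.15
eef_pos: [0.4447, 0.0087, 0.0553]
eef_rot: [3.141, -0.001, -3.141]
force: [0.0, 0.3, -2.0]
grip_width: 0.247
grasp_force: 118.7
```

>>> {"method": "arm_command", "body": {"rotation": [[0,0,0],[0,0,0],[0,0,0],[0,0,0],[0,0,0],[0,0,0],[0,0,0]], "linear": [[0,0,0.02],[0,0,0.015],[0,0,0.008],[0,0,0.005],[0,0,0.003],[0,0,0],[0,0,0]], "jaw": [10,10,10,10,10,10,10]}}

```text
time: 28.02
eef_pos: [0.4454, 0.0081, 0.0408]
eef_rot: [-3.141, 0.0, 3.141]
force: [0.3, 0.3, -2.5]
grip_width: 0.243
grasp_force: 118.7
```

>>> {"method": "arm_command", "body": {"rotation": [[0,0,0],[0,0,0],[0,0,0],[0,0,0],[0,0,0]], "linear": [[0,0,0.002],[0,0,0.002],[0,0,0.001],[0,0,0],[0,0,0]], "jaw": [10,10,10,10,10]}}

```text
time: 28.65
eef_pos: [0.4454, 0.0081, 0.0395]
eef_rot: [-3.141, 0.0, 3.141]
force: [-4.3, 1.2, 4.6]
grip_width: 0.238
grasp_force: 119.7
```

Contact with the mat at the original height. Release and rise.

>>> {"method": "arm_command", "body": {"rotation": [[0,0,0],[0,0,0],[0,0,0],[0,0,0],[0,0,0],[0,0,0],[0,0,0],[0,0,0]], "linear": [[0,0,0],[0,0,0],[0,0,0],[0,0,0],[0,0,0],[0,0,0],[0,0,0],[0,0,0]], "jaw": [30,45,60,85,85,85,85,85]}}

```text
time: 29.65
eef_pos: [0.4453, 0.0082, 0.0392]
eef_rot: [-3.141, -0.0, 3.141]
force: [0.1, 0.5, 0.1]
grip_width: 0.995
grasp_force: 0.0
```

>>> {"method": "arm_command", "body": {"rotation": [[0,0,0],[0,0,0],[0,0,0],[0,0,0],[0,0,0],[0,0,0],[0,0,0],[0,0,0],[0,0,0],[0,0,0]], "linear": [[0,0,-0.02],[0,0,-0.05],[0,0,-0.1],[0,0,-0.12],[0,0,-0.12],[0,0,-0.12],[0,0,-0.08],[0,0,-0.04],[0,0,0],[0,0,0]], "jaw": [85,85,85,85,85,85,85,85,85,85]}}

```text
time: 30.9
eef_pos: [0.445, 0.0083, 0.2333]
eef_rot: [3.141, -0.001, 3.141]
force: [-0.5, 0.8, -0.9]
grip_width: 0.995
grasp_force: 0.0
```

Run:
```python
from m import *
plate(.09,p,y,[.611,.287])
i,w=cap("wrist");cv2.imwrite("pics/wf.png",w[...,::-1])
g=w[150:235,265:325].max(2)
for b in blobs(g<50):
    q=b.reshape(-1,2)+[265,150];print("handle",q.min(0),q.max(0),(onz(i,[q.min(0)-.5,q.max(0)+.5],.078)*1000).round(1),(onz(i,[q.min(0)-.5],.035)*1000).round(1))
hsv=cv2.cvtColor(w,cv2.COLOR_RGB2HSV);m=((hsv[...,1]<40)&(hsv[...,2]>90));mm=np.zeros_like(m);mm[130:300,255:325]=m[130:300,255:325]
for b in blobs(mm,800):
    q=onz(i,cv2.convexHull(b).reshape(-1,2),.006)[:,:2]*1000;print("blade",[np.round(k,1) for k in cv2.minAreaRect(q.astype(np.float32))])
```

```text
[0.44496255 0.00826672 0.23326496] [ 3.14131560e+00 -1.29883462e-03  3.14127022e+00] [-0.45882431  0.8302275  -0.94357194]
top [612.7 279.4] [115.8 122.9] 5.8 in lifter [167.7 271.2   0. ]
side [610.  287.3] [111.8 112.8] 5.5 in lifter [164.9 279.1   0. ]
handle [271 171] [293 213] [[421.4  -2.3  78. ]
 [462.7  19.2  78. ]] [[427.5  -3.9  35. ]]
blade [array([487.6,   8.2]), array([ 52.2, 163.7]), np.float64(89.9)]
```

```bash
python3 -c "
from cell import order
print(order.hand_in())"
```

```text
the job is handed in; nothing more can be done
None
```

I handed the job in at about 31 s, but the hand-in returned no verdict. By my camera measurements, the plate rests flat on the stand's two rails within about 3 mm of centre, and the lifter lies flat on its cork mat, mid-length about 3 mm from the mat's centre; I ran no final check on the other glassware.

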